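Push the soap dish up the ramp into the hanging bath basket

ROBOT

A 7-joint arm with a two-finger parallel gripper is mounted at the origin on the work surface. World frame = base frame: x ahead of the robot, y to its left, z up, the work surface at z = 0. Lengths are in m, angles in rad, forces in N, time in s.
With the tool pointing down it reaches from about 0.4 to 0.925 m from the base axis. Payload 4.1 kg.
Tool frame: the origin (TCP) lies midway between the tips of the shut fingers; the grasp point (between the pads) lies 19 mm behind it; z points along the fingers, y is the line along which they close (so a half turn about z gives the same grasp; the last joint's range is limited). The gripper opens to 85 mm and grips with 20 to 120 N. Pads are 22 mm wide; open, the fingers measure 114 mm over their backs; the gripper's body (76 mm by 85 mm) begins 54 mm behind the grasp point. The pads swing forward as they close: fully open they stand 13 mm farther back than shut.
Start: joints at [-1.217, 0.398, 0.045, 1.537, -0.019, 1.207, -0.051], TCP at [0.284, 0.585, 0.231] pointing down, gripper open.
Joint ranges: [-2.82, 2.82], [-0.49, 2.23], [-1.37, 1.46], [0, 2.46], [-1.36, 4.5], [0.23, 2], [-2.94, 2.94]. Speed limits (rad/s): [2.57, 2.57, 3.14, 3.14, 3.14, 3.14, 3.14].

INTERFACE

Orientations are given as a unit quaternion [x, y, z, w].
In Python, from workcell import arm, cams, workorder gives the robot as it stands.
- The arm moves only by the shell command python3 -m inch 'ROWS' [OPENING] [FORCE]. ROWS is a JSON object of lists of equal length, an entry for each row: "offset": the shift along the world's x, y, z each as a share of 0.025 m, from -1 to 1, a list of three; "roll": the turn about the world's z as a share of 0.12 rad, from -1 to 1. In form: {"offset": [[x, y, z], ...], "roll": [roll, ...]}. A call has 1 to 10 rows; each row shifts and turns the commanded pose from where the row before left it; what a row does not reach is not made up. A row lasts 1/10 s, in which the tool goes at most 50 mm and 8.59 degrees, less where a joint would pass 70% of its speed; a pose out of reach is approached as far as the arm can. A call with a number of a shift or a turn outside -1 to 1 is refused whole. A call with a gripper value outside its range is refused whole. OPENING is the gripper's target within -1 to 1 (fully open at 1, half-way at 0, shut at -1), set as the call begins (- or left out, the last holds). The fingers move at their own pace and stop on an object; FORCE is the grip in N (left out, the last holds). Time passes only in rows, so rows that do not move let the fingers close. It gives the time, the measured TCP pose, the force, the opening and the grip force at its end, in the units of the state.
- arm.state(): the state, without advancing time (a new reading comes with each control period).
- cams.grab_frame(name): name is "scene" or "top" or "wrist"; returns a dict with "img" (480x640x3 uint8, red, green, blue), "range_z" (480x640 float32, m along the optical axis (not along the pixel's ray), 0 where there is no reading), "fx", "fy", "cx", "cy" (pixels), "k1" (the pictures are not rectified: a ray, as slopes to the right and down, at radius r is drawn at 1 + k1 r^2 times it, then the intrinsics apply), "origin" and "attitude" of the camera in the world. Camera axes: x right, y up, looking along -z (the intrinsics and any distortion apply to the point x, -y, -z); pixel columns grow to the right and rows downward; lengths in m; the calibration is good to about 2 mm. A picture is of the moment at which its call begins.
- workorder.hand_in(): hands the job in; it is judged then, once.
The state is a dict: "clock": time; "q": joint angles; "qd": joint speeds; "joint_torque": joint torques, N m; "eef_pos": TCP position; "eef_rot": TCP orientation; "ft_force": force on the tool from outside, world axes, zero at the start; "wrist_torque": the same for the moment, N m; "width": finger opening in m; "grasp_force": force on a finger pad.
Only numpy, scipy, OpenCV 4.12 (cv2) and the standard library are available. Lean on these libraries where they do the work, as an engineer would, in place of code of your own. Each camera call takes 0.05 s, during which the arm holds its last target. There are 200 camera calls.

TASK

The low ramped basket under the chrome rod must get its soap dish back: first lay the hairbrush, which blocks the way in front of the ramp, flat inside the bamboo tray. Then bring the green soap dish, with its soap in it, in front of the ramp and push it up the ramp and over the lip, until it lies flat in the basket behind the lip. Keep the soap in the dish, do not tip the dish steeply, and leave the red bottle, the lidded pot and the spring clip where they are.

Things in the scene. Friction and masses are not known exactly. Their poses are not given: they have to be found in the camera images.
- rod: Fixed. Telescopic chrome rod, 18 to 22 mm thick, 28 mm at its middle collar, bridging two white tub-wall blocks; its axis is 210 mm above the work surface. Origin on the work surface under the rod's middle; y runs along the rod, x away from the robot, z up. The wall blocks (170 x 70 x 270 mm high) stand centred at y = +-465 mm.
- ramp_basket: Fixed. Low clear acrylic basket hung from the rod, a green-tinted ramp facing the robot. Origin on the work surface under the rod's axis, on the basket's middle line; x points away from the robot into the basket, y along the rod, z up. The ramp, 150 mm wide, without side walls, rises from the work surface at x = -80 mm to the lip's crest at x = 0. Two 6 mm hanger wires at y = +-78 mm.
- lip (a point): Middle of the crest of the basket's lip: x = 0, 22 mm above the work surface; the lip is 6 mm thick (x 0 to 6 mm) and as wide as the ramp. The rod runs right above it, so a hand pushing from the robot's side must be tilted, fingers reaching forward.
- bay (a point): Middle of the bay's floor behind the lip, 12 mm above the work surface (10 mm below the crest), 45 mm from the basket's origin in x. The bay is 78 mm (x 6 to 84) by 146 mm (y) inside; side walls (from x = 3 mm) and back wall reach 56 mm above the work surface. Wires lead from the rod back and down to the side walls.
- dish: Loose. Green soap dish, open tray 64 mm (its x) by 124 mm (its y) by 34 mm high, walls and floor 5 mm, about 0.16 kg. Origin at the centre of its underside, z up. Can be held across its 64 mm width. It goes in with its x along the basket's x, either way round; in place its origin is 38 to 52 mm from the basket's in x. Starts on the work surface, to one side of the ramp.
- soap: Loose. Cream soap bar 40 x 78 x 24 mm lying in the dish, long side along the dish's long side. Origin at the centre of its underside.
- hairbrush: Loose. Wooden hairbrush on its back, bristles up, 170 mm long along its x, about 0.12 kg. Origin on its underside at the neck, centre of mass within 15 mm of it. Head x = 0 to 85 mm, 48 mm wide, wood 18 mm thick, bristles to 32 mm high; handle x = -85 to 0 mm, 22 mm wide, 22 mm high. Starts on the work surface across the way to the ramp, its x roughly along the rod.
- brush_tray: Fixed. Bamboo tray, outside 94 mm (its x) by 200 mm (its y), 16 mm high; walls 5 mm, floor 5 mm thick, so 84 x 190 mm inside. Origin at the centre of its underside, on the work surface to one side of the ramp. The brush lies in it lengthwise, head at either end.
- basket_a: Fixed. Deep clear basket hung from the rod beside the ramped one, holding the red bottle: box 100 x 110 mm, z = 40 to 100 mm, its centre 75 mm behind its origin in x. Origin on the work surface under the rod.
- basket_b: Fixed. Like basket_a, on the other side, holding the lidded pot.
- bottle: Loose bystander. Red shower bottle 60 mm across, 180 mm high, standing in basket_a, foot 44 mm above the work surface. Origin at the centre of its foot.
- pot: Loose bystander. Blue ceramic pot with a white clipped-on lid, 76 mm across, 78 mm high, standing in basket_b, foot 44 mm above the work surface. Origin at the centre of its foot.
- clip: Loose bystander. Stainless spring clip about 86 mm long (its y), 34 mm wide, 24 mm high, lying on the work surface beside the ramp. Origin at the centre of its underside.
Not all that is in view belongs to the job. What is shaped like the soap but orange or yellow is not meant.

How it is judged:
By the outcome, as a careful person would: the job done as asked, in the order asked, and still so for the second after the job is handed in, with the robot touching nothing.
It also fails if it takes over 72 s, if anything falls off the work surface, if the arm or the gripper's body presses on something with over 40 N, if the wrist force passes 120 N, or if a joint passes its speed limit or range.

## Working session

There is one attempt and no reset: what is moved stays moved. The work goes in short steps, Python scripts to look and compute and a shell command to move; the robot and the scene stay as the last step left them, time stands still between calls to the robot, and variables do not carry over. Pictures are saved under pics/ and viewed, at most 10 in all, crops included, and the job is handed in when it is done.

```bash
ls; mkdir -p pics
cat > h.py <<'E'
import numpy as np, cv2
from workcell import arm, cams, workorder
from scipy.spatial.transform import Rotation as R
def cloud(f):
    """world xyz per pixel from range_z (undistorted)"""
    v,u=np.mgrid[0:480,0:640].astype(np.float64)
    K=np.array([[f['fx'],0,f['cx']],[0,f['fy'],f['cy']],[0,0,1.]])
    p=cv2.undistortPoints(np.stack([u.ravel(),v.ravel()],1)[:,None],K,np.array([f['k1'],0,0,0.]))[:,0]
    d=np.stack([p[:,0],-p[:,1],-np.ones(len(p))],1)
    A=np.array(f['attitude']); Rm=R.from_quat(A).as_matrix() if A.size==4 else A.reshape(3,3)
    d=d@Rm.T; o=np.array(f['origin'])
    return o,d.reshape(480,640,3),(o+d*f['range_z'].reshape(-1,1)).reshape(480,640,3)
def plane(f,z):
    o,d,_=cloud(f); return o+d*((z-o[2])/d[...,2])[...,None]
def save(f,n): cv2.imwrite('pics/'+n,cv2.cvtColor(f['img'],cv2.COLOR_RGB2BGR))
E
python3 - <<'E'
from h import *
for n in('scene','top'):
    f=cams.grab_frame(n); save(f,n+'0.png'); np.save(n+'0.npy',f,allow_pickle=True); print(n,f['origin'],f['attitude'],f['k1'],f['fx'])
print(arm.state())
E
```

```text
pics
scene [1.28309948 0.14067635 0.90619098] [0.21796299 0.29553412 0.73389635 0.57144367] 0.06227042165533222 562.9378844479286
top [ 0.32354098 -0.07998099  1.22869773] [-0.0708806   0.07138407  0.71516815 -0.69167534] -0.07112527341258636 493.3983802121958
{'clock': 0.1, 'q': array([-1.21700301,  0.3991135 ,  0.04503178,  1.53772917, -0.01868301,
        1.2069064 , -0.05067129]), 'qd': array([-0.00065033, -0.00142695, -0.00118065, -0.0042214 ,  0.00088315,
        0.0006265 ,  0.00048933]), 'joint_torque': array([ 3.64101383e-03, -4.76266408e+01,  1.37011494e+00, -2.54949689e+01,
        1.20172874e-02,  5.04344920e-03,  1.72906886e-05]), 'eef_pos': array([0.28409628, 0.58400635, 0.23038124]), 'eef_rot': array([ 2.24393738e-01,  9.74498177e-01, -8.58103022e-04, -1.28701394e-04]), 'ft_force': array([ 0.27635915,  0.738418  , -0.62721089]), 'wrist_torque': array([ 0.03320826,  0.01483986, -0.02318438]), 'grasp_force': 0.0, 'width': 0.085596735881083}
```

View pics/scene0.png

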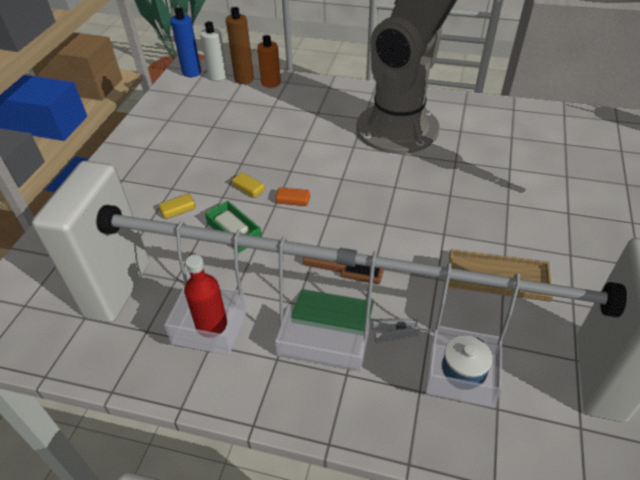

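View pics/top0.png

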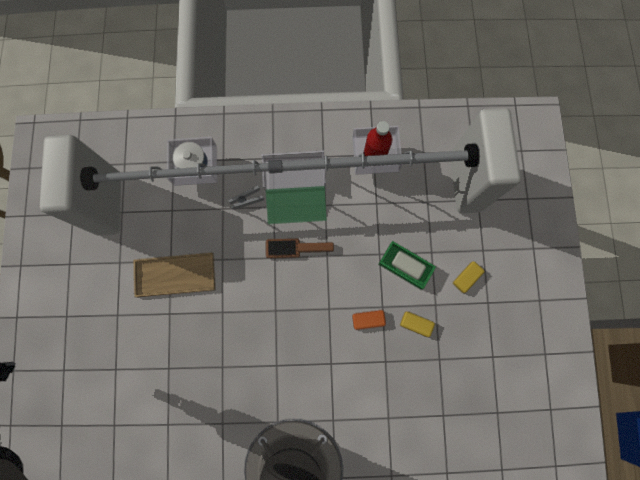

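The top view shows the ramp at (297,205), brush at (300,247) with its head on the left, tray at (175,275), dish at (407,265), orange bar at (369,320), rod at row ~165 and clip at (245,197). Image up is +x and image left is +y.

The moves only allow roll about z, so I can't tilt the hand. I plan to push with a bar held out in front of it, probably the orange one. Next I'll measure.

```bash
cat > m.py <<'E'
from h import *
def rect(f,mask,z,name):
    n,l,s,c=cv2.connectedComponentsWithStats(mask.astype(np.uint8))
    P=plane(f,z)
    for i in range(1,n):
        if s[i,4]<120: continue
        p=P[l==i][:,:2]; r=cv2.minAreaRect((p*1000).astype(np.float32))
        b=cv2.boxPoints(r); e=b[1]-b[0]; g=b[2]-b[1]
        L=e if np.hypot(*e)>np.hypot(*g) else g
        a=np.degrees(np.arctan2(L[1],L[0]))%180
        zz=cloud(f)[2][l==i][:,2]
        print(name,'px',c[i].round(),'ctr',np.round(r[0],1),'size',np.sort(r[1]).round(1),'longdir_deg',round(a,1),'zrange',np.percentile(zz,[5,50,95]).round(3))
def hsv(f): return cv2.cvtColor(f['img'],cv2.COLOR_RGB2HSV)
E
python3 - <<'E'
from m import *
f=np.load('top0.npy',allow_pickle=True).item(); H=hsv(f);h,s,v=H[...,0].astype(int),H[...,1],H[...,2]
g=(h>50)&(h<85)&(s>100)
rect(f,g,.034,'green@34'); rect(f,g,.011,'green@11')
rect(f,(h<14)&(s>180)&(v>120),.024,'orange')
rect(f,(h>20)&(h<32)&(s>150)&(v>120),.024,'yellow')
C=cloud(f)[2]
rect(f,(h>5)&(h<25)&(s>70)&(C[...,1]>.15)&(C[...,2]<.03),.012,'tray')
rect(f,(s>90)&(C[...,1]<.15)&(C[...,1]>-.2)&(C[...,0]<.52)&(C[...,0]>.4)&(h<25),.02,'brush')
m=(abs(C[...,2]-.215)<.012)&(C[...,0]>.5)&(C[...,0]<.75);p=C[m];k=abs(p[:,1])<.36;print('rod',k.sum(),np.polyfit(p[k,1],p[k,0],1),np.median(p[k],0))
# neck: dark bristles & handle
for q in [(283,248),(318,247),(407,265),(297,205),(297,175),(230,247),(175,275),(369,320)]: print(q,C[q[1],q[0]].round(3))
E
```

```text
green@34 px [406. 265.] ctr [ 472.2 -292.6] size [ 66.6 123. ] longdir_deg 57.0 zrange [0.003 0.019 0.037]
green@11 px [406. 265.] ctr [ 475.  -296.7] size [ 67.8 125.3] longdir_deg 57.0 zrange [0.003 0.019 0.037]
orange px [369. 319.] ctr [ 344.5 -192.5] size [33.6 72.4] longdir_deg 96.4 zrange [0.021 0.025 0.028]
yellow px [468. 276.] ctr [ 439.6 -443.9] size [36.1 74.8] longdir_deg 134.2 zrange [0.021 0.025 0.029]
yellow px [417. 324.] ctr [ 329.7 -308.8] size [36.1 74.3] longdir_deg 66.6 zrange [0.02  0.025 0.029]
tray px [  3. 168.] ctr [782.4 758.2] size [22.7 95.2] longdir_deg 6.6 zrange [-0.617 -0.321 -0.305]
tray px [174. 275.] ctr [469.5 285.4] size [ 94.7 202.4] longdir_deg 93.7 zrange [0.002 0.006 0.018]
brush px [294. 253.] ctr [512.3 -29.5] size [ 15.6 164.2] longdir_deg 91.8 zrange [0.015 0.019 0.025]
rod 3213 [-0.0331151   0.67315262] [ 0.67204537 -0.03181954  0.21917822]
(283, 248) [0.524 0.009 0.03 ]
(318, 247) [ 0.526 -0.077  0.021]
(407, 265) [ 0.472 -0.293  0.029]
(297, 205) [ 0.637 -0.027  0.013]
(297, 175) [ 0.716 -0.029  0.016]
(230, 247) [0.536 0.146 0.001]
(175, 275) [0.469 0.283 0.006]
(369, 320) [ 0.343 -0.194  0.024]
```

Run:
```python
from m import *
f=np.load('top0.npy',allow_pickle=True).item(); H=hsv(f);h,s,v=H[...,0].astype(int),H[...,1],H[...,2]
C=cloud(f)[2]
print(H[205,297],H[247,318],H[248,283],H[175,297])
g=(h>45)&(h<90)&(s>60)&(C[...,0]>.55)
for z in (0,.011,.022): rect(f,g,z,'ramp@%g'%z)
m=(s>70)&(h<25)&(C[...,1]<.1)&(C[...,1]>-.2)&(C[...,0]<.6)&(C[...,0]>.4)
m2=m|((v<60)&(abs(C[...,0]-.525)<.03)&(C[...,1]<.1)&(C[...,1]>-.02)&(C[...,2]>.012))
rect(f,m2,.02,'brush')
P=plane(f,.02)
p=P[m2]
for y in np.arange(-.12,.07,.01):
    q=p[abs(p[:,1]-y)<.005]
    if len(q): print(round(y,2),len(q),(q[:,0].min()*1000).round(),(q[:,0].max()*1000).round())
# ramp height profile along middle
for r in range(160,228,4): print(r,C[r,297].round(3),end=' ')
```

```text
[69 98 86] [ 11 139  92] [ 5 51 30] [170   6 126]
ramp@0 px [296. 204.] ctr [641.3 -22.9] size [ 90.7 151. ] longdir_deg 91.5 zrange [0.001 0.013 0.023]
ramp@0.011 px [296. 204.] ctr [638.4 -23.4] size [ 89.8 149.7] longdir_deg 91.5 zrange [0.001 0.013 0.023]
ramp@0.022 px [296. 204.] ctr [635.6 -23.9] size [ 89.  148.3] longdir_deg 91.5 zrange [0.001 0.013 0.023]
brush px [293. 248.] ctr [526.3 -31. ] size [ 47.7 166.6] longdir_deg 89.3 zrange [0.016 0.021 0.028]
-0.11 32 517.0 537.0
-0.1 38 515.0 538.0
-0.09 33 515.0 535.0
-0.08 35 515.0 536.0
-0.07 36 516.0 536.0
-0.06 36 516.0 536.0
-0.05 36 516.0 537.0
-0.04 36 517.0 537.0
-0.03 54 505.0 548.0
-0.02 74 503.0 550.0
-0.01 75 503.0 548.0
-0.0 75 503.0 549.0
0.01 76 503.0 549.0
0.02 78 504.0 549.0
0.03 78 504.0 550.0
0.04 78 504.0 550.0
0.05 59 505.0 550.0
160 [ 0.684 -0.038  0.217] 164 [ 0.673 -0.038  0.223] 168 [ 0.667 -0.038  0.215] 172 [ 0.725 -0.029  0.012] 176 [ 0.714 -0.029  0.012] 180 [ 0.703 -0.029  0.013] 184 [ 0.692 -0.028  0.015] 188 [ 0.678 -0.029  0.026] 192 [ 0.668 -0.028  0.023] 196 [ 0.658 -0.028  0.021] 200 [ 0.649 -0.027  0.016] 204 [ 0.64  -0.027  0.012] 208 [ 0.63  -0.027  0.01 ] 212 [ 0.619 -0.027  0.013] 216 [ 0.611 -0.026  0.001] 220 [ 0.601 -0.026  0.   ] 224 [ 0.589 -0.025  0.005]
```

```bash
python3 -m inch '{"offset":[[0.3,-0.5,0],[0.37,-1,0],[0.37,-1,0],[0.37,-1,0],[0.37,-1,0],[0.37,-1,0],[0.37,-1,0],[0.37,-1,0],[0.37,-1,0],[0.37,-1,0]],"roll":[-0.3,-0.36,-0.36,-0.36,-0.36,-0.36,-0.36,-0.36,-0.36,-0.36]}' 0.2 60
python3 -m inch '{"offset":[[0.37,-1,0],[0.37,-1,0],[0.37,-1,0],[0.37,-1,0],[0.37,-1,0],[0.37,-1,0],[0.37,-1,0],[0.37,-1,0],[0.37,-1,0],[0.37,-1,0]],"roll":[-0.36,-0.36,-0.36,-0.36,-0.36,-0.36,-0.36,-0.36,-0.36,-0.36]}'
python3 -m inch '{"offset":[[0.37,-1,0],[0.37,-1,0],[0.37,-1,0],[0.37,-1,0],[0.37,-1,0],[0.3,-0.5,0],[0,0,0],[0,0,0]],"roll":[-0.36,-0.36,-0.36,-0.36,-0.36,-0.36,-0.36,0]}'
cat > s.py <<'E'
from h import *
s=arm.state(); a=R.from_quat(s['eef_rot']).as_matrix()
print('t',s['clock'],'p',(s['eef_pos']*1000).round(1),'close_deg',np.degrees(np.arctan2(a[1,1],a[0,1])).round(2),'F',s['ft_force'].round(1),'w',round(s['width'],4),'g',s['grasp_force'],'q7',s['q'][6].round(2),'tilt',a[2,2].round(4))
E
python3 s.py
python3 - <<'E'
from m import *
f=cams.grab_frame('wrist'); save(f,'w1.png'); C=cloud(f)[2]
H=hsv(f);h,s,v=H[...,0].astype(int),H[...,1],H[...,2]
P=plane(f,.02)
m=(h<25)&(s>70)&(C[...,2]>.008)&(C[...,2]<.05)&(abs(C[...,0]-.527)<.05)
p=P[m]
for y in np.arange(-.12,.07,.02):
    q=p[abs(p[:,1]-y)<.004]
    if len(q)>20: print(round(y,2),len(q),(np.percentile(q[:,0],[2,98])*1000).round(1))
E
```

```text
clock: 1.1
eef_pos: [0.3758, 0.3448, 0.2313]
eef_rot: [0.427, 0.904, 0.0, 0.0]
ft_force: [-0.1, 0.2, -0.5]
width: 0.051
grasp_force: 0.0
clock: 2.1
eef_pos: [0.4681, 0.0949, 0.2314]
eef_rot: [0.61, 0.792, 0.0, 0.0]
ft_force: [-0.1, 0.1, 0.1]
width: 0.0516
grasp_force: 0.0
clock: 2.9
eef_pos: [0.5214, -0.041, 0.2312]
eef_rot: [0.722, 0.692, -0.0, -0.0]
ft_force: [-0.1, -0.1, 0.3]
width: 0.0512
grasp_force: 0.0
t 2.9 p [521.4 -41.  231.2] close_deg -2.47 F [-0.1 -0.1  0.3] w 0.0512 g 0.0 q7 0.08 tilt -1.0
-0.1 185 [517.1 537.7]
-0.08 189 [517.2 537.3]
-0.06 199 [517.9 538. ]
-0.04 202 [517.9 537.7]
-0.02 336 [505.5 550.7]
0.0 120 [505.  551.3]
0.02 127 [505.2 551. ]
0.04 135 [505.4 551.5]
```

```bash
python3 -m inch '{"offset":[[0.26,-0.36,-0.5],[0,0,-1],[0,0,-1],[0,0,-1],[0,0,-1],[0,0,-1],[0,0,-1],[0,0,-1],[0,0,-0.8],[0,0,0]],"roll":[0.29,0,0,0,0,0,0,0,0,0]}'
python3 -m inch '{"offset":[[0,0,-0.4],[0,0,-0.2],[0,0,0]],"roll":[0,0,0]}'
python3 s.py
```

```text
clock: 3.95
eef_pos: [0.5255, -0.0484, 0.0214]
eef_rot: [0.709, 0.705, -0.002, -0.002]
ft_force: [-0.2, 0.7, 0.6]
width: 0.0509
grasp_force: 0.0
clock: 4.25
eef_pos: [0.5279, -0.0493, 0.0088]
eef_rot: [0.709, 0.705, 0.0, -0.0]
ft_force: [0.4, -0.4, 0.3]
width: 0.0513
grasp_force: 0.0
t 4.25 p [527.9 -49.3   8.8] close_deg -0.34 F [ 0.4 -0.4  0.3] w 0.0513 g 0.0 q7 0.34 tilt -1.0
```

```bash
python3 -m inch '{"offset":[[0,0,0],[0,0,0],[0,0,0],[0,0,0],[0,0,0.3],[0,0,0.7],[0,0,1],[0,0,1],[0,0,0.5],[0,0,0]],"roll":[0,0,0,0,0,0,0,0,0,0]}' -1 60
python3 -m inch '{"offset":[[-0.1,0.5,0],[-0.18,1,0],[-0.18,1,0],[-0.18,1,0],[-0.18,1,0],[-0.18,1,0],[-0.18,1,0],[-0.18,1,0],[-0.18,1,0],[-0.18,1,0]],"roll":[0,0,0,0.1,0.1,0.1,0.1,0.1,0.1,0]}'
python3 -m inch '{"offset":[[-0.18,1,0],[-0.18,1,0],[-0.18,1,0],[-0.04,0.3,0],[0,0,0],[0,0,0]],"roll":[0,0,0,0,0,0]}'
python3 s.py
python3 - <<'E'
from m import *
for n in('wrist','top'):
    f=cams.grab_frame(n); np.save(n+'2.npy',f,allow_pickle=True); save(f,n+'2.png')
E
```

```text
clock: 5.25
eef_pos: [0.5292, -0.0495, 0.098]
eef_rot: [0.709, 0.705, 0.002, 0.001]
ft_force: [0.5, -0.1, -0.6]
width: 0.0203
grasp_force: 59.9
clock: 6.25
eef_pos: [0.4826, 0.1896, 0.0947]
eef_rot: [0.683, 0.73, -0.002, -0.001]
ft_force: [-0.0, -0.1, -1.2]
width: 0.0203
grasp_force: 59.8
clock: 6.85
eef_pos: [0.4701, 0.2689, 0.0957]
eef_rot: [0.684, 0.73, -0.001, 0.0]
ft_force: [-0.4, -0.8, -1.3]
width: 0.0201
grasp_force: 59.9
t 6.85 p [470.1 268.9  95.7] close_deg 3.7 F [-0.4 -0.8 -1.3] w 0.0201 g 59.85813617706299 q7 -0.33 tilt -1.0
```

View pics/wrist2.png

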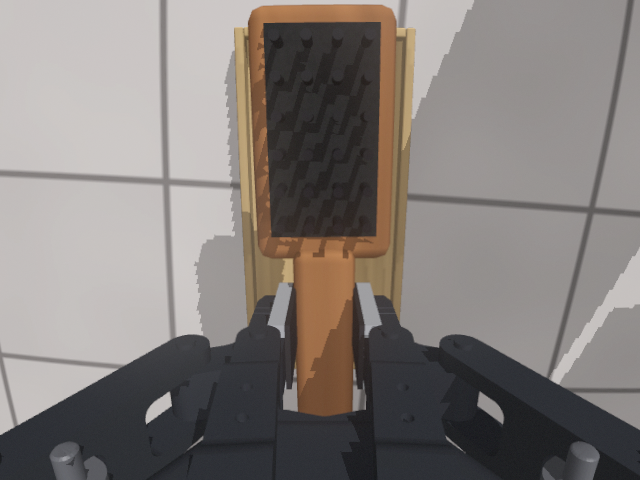

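The wrist view shows the brush held level with its head at columns 250–395 and neck at row ~258. The tray's head end is at row ~32 below it. I'll check where the ends line up.

Run:
```python
from m import *
f=np.load('wrist2.npy',allow_pickle=True).item();C=cloud(f)[2]
def at(u,v,z): return (plane(f,z)[v,u]*1000).round(1)
print('depths',C[10,320],C[130,255],C[34,320],C[60,241],C[330,325])
print('head tip',at(320,6,.105),'neck',at(325,257,.105),'headL',at(252,60,.105),'headR',at(394,60,.105))
print('tray corners',at(236,31,.016),at(414,31,.016))
```

```text
depths [0.463914   0.37094216 0.10408295] [0.44483647 0.33322205 0.10330748] [0.4644161  0.36338754 0.10654871] [0.42194787 0.36700671 0.01649013] [0.47242283 0.26454219 0.10803993]
head tip [463.9 371.9 105. ] neck [470.7 291.4 105. ] headL [443.5 354.8 105. ] headR [488.  357.7 105. ]
tray corners [418.9 381.3  16. ] [510.7 387.3  16. ]
```

```bash
python3 -m inch '{"offset":[[0.03,-0.1,-0.5],[0,0,-0.8],[0,0,-0.8],[0,0,-0.6],[0,0,-0.3],[0,0,-0.15],[0,0,0],[0,0,0]],"roll":[0,0,0,0,0,0,0,0]}'
python3 s.py
```

```text
clock: 7.75
eef_pos: [0.4717, 0.2683, 0.0182]
eef_rot: [0.684, 0.73, 0.001, 0.0]
ft_force: [0.1, 0.4, -0.8]
width: 0.0201
grasp_force: 59.9
t 7.75 p [471.7 268.3  18.2] close_deg 3.76 F [ 0.1  0.4 -0.8] w 0.0201 g 59.86293017864227 q7 -0.26 tilt -1.0
```

```bash
python3 -m inch '{"offset":[[0,0,-0.12],[0,0,-0.04],[0,0,0]],"roll":[0,0,0]}'
python3 -m inch '{"offset":[[0,0,0],[0,0,0],[0,0,0],[0,0,0.2],[0,0,0.6],[0,0,1],[0,0,1],[0,0,1],[0,0,1],[0,0,1]],"roll":[0,0,0,0,0,0,0,0,0,0]}' 0.0
python3 s.py
python3 - <<'E'
from m import *
f=cams.grab_frame('wrist'); save(f,'wrist3.png'); np.save('wrist3.npy',f,allow_pickle=True)
E
```

```text
clock: 8.05
eef_pos: [0.4717, 0.2685, 0.0147]
eef_rot: [0.684, 0.73, 0.001, -0.0]
ft_force: [-1.6, -1.5, 5.2]
width: 0.0206
grasp_force: 60.6
clock: 9.05
eef_pos: [0.4713, 0.2679, 0.1609]
eef_rot: [0.684, 0.73, 0.001, 0.0]
ft_force: [1.1, 0.2, -0.1]
width: 0.0431
grasp_force: 0.0
t 9.05 p [471.3 267.9 160.9] close_deg 3.74 F [ 1.1  0.2 -0.1] w 0.0431 g 0.0 q7 -0.37 tilt -1.0
```

View pics/wrist3.png

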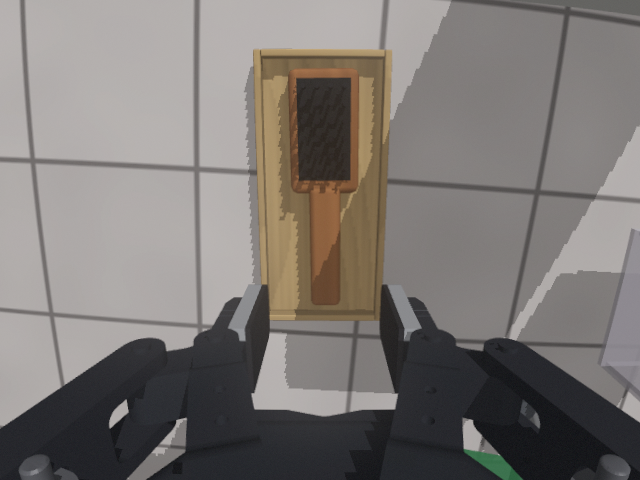

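The brush lies flat inside the tray: head rows 70–192, handle end row 303, tray rows 50–320. Next is the dish.

```bash
python3 -m inch '{"offset":[[0,-0.5,0.4],[0,-1,0.4],[0,-1,0.4],[0,-1,0],[0,-1,0],[0,-1,0],[0,-1,0],[0,-1,0],[0,-1,0],[0,-1,0]],"roll":[-0.24,-0.24,-0.24,-0.24,-0.24,-0.24,-0.24,-0.24,-0.24,-0.24]}' 1
python3 -m inch '{"offset":[[0,-1,0],[0,-1,0],[0,-1,0],[0,-1,0],[0,-1,0],[0,-1,0],[0,-1,0],[0,-1,0],[0,-1,0],[0,-1,0]],"roll":[-0.24,-0.24,-0.24,-0.24,-0.24,-0.24,-0.24,-0.24,-0.24,-0.24]}'
python3 -m inch '{"offset":[[-0.5,-1,0],[-0.5,-0.5,0],[0,0,0],[0,0,0]],"roll":[-0.24,-0.3,0,0]}'
python3 s.py
python3 - <<'E'
from m import *
f=cams.grab_frame('wrist'); save(f,'wrist4.png'); np.save('wrist4.npy',f,allow_pickle=True);C=cloud(f)[2]
H=hsv(f);h,s,v=H[...,0].astype(int),H[...,1],H[...,2]
rect(f,(h>50)&(h<85)&(s>100)&(C[...,2]>.027)&(C[...,2]<.042),.034,'dish')
rect(f,(s<70)&(v>150)&(C[...,2]>.022)&(C[...,2]<.04)&(np.hypot(C[...,0]-.472,C[...,1]+.293)<.06),.029,'soap')
E
```

```text
clock: 10.1
eef_pos: [0.471, 0.0284, 0.1885]
eef_rot: [0.782, 0.623, -0.0, 0.0]
ft_force: [0.4, -0.5, -1.0]
width: 0.0856
grasp_force: 0.0
clock: 11.1
eef_pos: [0.4705, -0.2215, 0.1885]
eef_rot: [0.863, 0.505, -0.0, 0.0]
ft_force: [0.2, 0.5, 0.2]
width: 0.0853
grasp_force: 0.0
clock: 11.5
eef_pos: [0.4459, -0.2564, 0.1885]
eef_rot: [0.879, 0.477, 0.0, -0.0]
ft_force: [0.7, 1.0, -0.0]
width: 0.0853
grasp_force: 0.0
t 11.5 p [ 445.9 -256.4  188.5] close_deg -32.97 F [ 0.7  1.  -0. ] w 0.0853 g 0.0 q7 0.12 tilt -1.0
dish px [376. 234.] ctr [ 473.7 -292.3] size [ 63.7 123.7] longdir_deg 56.7 zrange [0.03  0.034 0.036]
soap px [379. 232.] ctr [ 475.1 -294.2] size [33.8 71.7] longdir_deg 57.2 zrange [0.028 0.029 0.031]
```

View pics/wrist4.png

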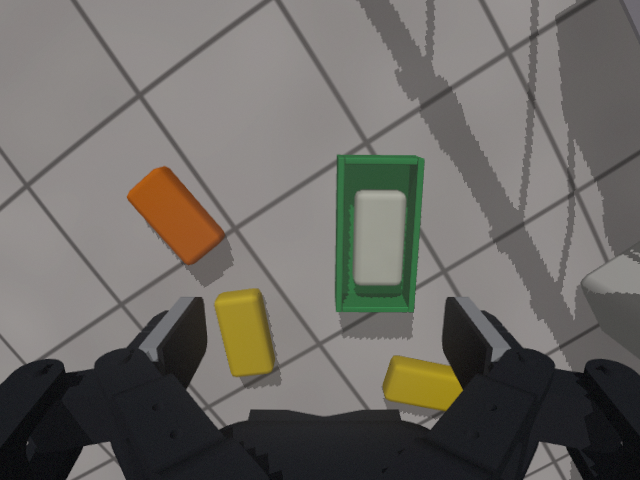

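The dish is at (376,234) with the soap lying in it at (379,232). Its centre comes out at (473.7,-292.3), size 64x124, top at 34 mm, all as expected.

```bash
python3 -m inch '{"offset":[[0.55,-0.72,0],[0.56,-0.72,-0.5],[0,0,-1],[0,0,-1],[0,0,-1],[0,0,-1],[0,0,-1],[0,0,-0.8],[0,0,-0.5],[0,0,0]],"roll":[-0.05,0,0,0,0,0,0,0,0,0]}' 1 40
python3 -m inch '{"offset":[[0,0,-0.3],[0,0,-0.2],[0,0,0],[0,0,0]],"roll":[0,0,0,0]}'
python3 s.py
```

```text
clock: 12.55
eef_pos: [0.4736, -0.291, 0.017]
eef_rot: [0.88, 0.476, -0.001, -0.001]
ft_force: [-0.8, 0.3, 0.0]
width: 0.0853
grasp_force: 0.0
clock: 12.95
eef_pos: [0.4741, -0.2931, 0.0064]
eef_rot: [0.88, 0.475, 0.0, 0.0]
ft_force: [0.5, 0.2, -0.7]
width: 0.0856
grasp_force: 0.0
t 12.95 p [ 474.1 -293.1    6.4] close_deg -33.3 F [ 0.5  0.2 -0.7] w 0.0856 g 0.0 q7 0.38 tilt -1.0
```

```bash
python3 -m inch '{"offset":[[0,0,0],[0,0,0],[0,0,0],[0,0,0],[0,0,0.3],[0,0,0.6],[0,0,0.8],[0,0,0.5],[0,0,0.2],[0,0,0]],"roll":[0,0,0,0,0,0,0,0,0,0]}' -1 40
python3 s.py
python3 -m inch '{"offset":[[0.1,0.3,0],[0.2,0.7,0],[0.25,0.85,0],[0.25,0.85,0],[0.25,0.85,0],[0.25,0.85,0],[0.25,0.85,0],[0.25,0.85,0],[0.25,0.85,0],[0.25,0.85,0]],"roll":[0.2,0.35,0.4,0.4,0.4,0.4,0.4,0.4,0.4,0.4]}'
python3 -m inch '{"offset":[[0.25,0.85,0],[0.25,0.85,0],[0.25,0.85,0],[0.2,0.3,0],[0.07,0.01,0],[0,0,0],[0,0,0]],"roll":[0.4,0.4,0.4,0.14,0,0,0]}'
python3 s.py
```

```text
clock: 13.95
eef_pos: [0.4744, -0.2931, 0.0669]
eef_rot: [0.88, 0.475, 0.001, 0.001]
ft_force: [-0.2, 0.1, -2.4]
width: 0.0632
grasp_force: 45.2
t 13.95 p [ 474.4 -293.1   66.9] close_deg -33.29 F [-0.2  0.1 -2.4] w 0.0632 g 45.17819881439209 q7 0.32 tilt -1.0
clock: 14.95
eef_pos: [0.5311, -0.095, 0.0654]
eef_rot: [0.75, 0.661, -0.0, -0.001]
ft_force: [0.7, -0.6, -3.1]
width: 0.0631
grasp_force: 45.1
clock: 15.65
eef_pos: [0.5565, -0.0283, 0.0661]
eef_rot: [0.697, 0.717, -0.0, 0.0]
ft_force: [0.5, 0.4, -1.9]
width: 0.0633
grasp_force: 45.1
t 15.65 p [556.5 -28.3  66.1] close_deg 1.56 F [ 0.5  0.4 -1.9] w 0.0633 g 45.07144510746002 q7 0.32 tilt -1.0
```

```bash
python3 -m inch '{"offset":[[-0.16,0.06,-0.5],[0,0,-0.7],[0,0,-0.6],[0,0,-0.3],[0,0,-0.15],[0,0,-0.1],[0,0,0]],"roll":[0,0,0,0,0,0,0]}'
python3 s.py
python3 -m inch '{"offset":[[0,0,0],[0,0,0],[0,0,0],[0,0,0.5],[0,0,1],[0,0,1],[0,0,1],[0,0,1],[0,0,1],[0,0,0]],"roll":[0,0,0,0,0,0,0,0,0,0]}' 0.85
python3 s.py
python3 - <<'E'
from m import *
f=cams.grab_frame('wrist'); save(f,'wrist5.png'); np.save('wrist5.npy',f,allow_pickle=True);C=cloud(f)[2]
H=hsv(f);h,s,v=H[...,0].astype(int),H[...,1],H[...,2]
rect(f,(h>50)&(h<85)&(s>100)&(C[...,2]>.027)&(C[...,2]<.042),.034,'dish')
rect(f,(h>45)&(h<90)&(s>60)&(C[...,0]>.595),.011,'ramp')
E
```

```text
clock: 16.35
eef_pos: [0.5531, -0.0251, 0.0074]
eef_rot: [0.697, 0.717, 0.0, 0.0]
ft_force: [-0.8, 0.1, -1.0]
width: 0.063
grasp_force: 45.0
t 16.35 p [553.1 -25.1   7.4] close_deg 1.69 F [-0.8  0.1 -1. ] w 0.063 g 45.03402292728424 q7 0.37 tilt -1.0
clock: 17.35
eef_pos: [0.5557, -0.0255, 0.1493]
eef_rot: [0.697, 0.717, 0.003, 0.003]
ft_force: [0.6, -1.1, 0.1]
width: 0.0792
grasp_force: 0.0
t 17.35 p [555.7 -25.5 149.3] close_deg 1.68 F [ 0.6 -1.1  0.1] w 0.0792 g 0.0 q7 0.25 tilt -1.0
dish px [317. 224.] ctr [554.9 -25.9] size [ 63.2 123.5] longdir_deg 91.6 zrange [0.029 0.034 0.036]
ramp px [436. 210.] ctr [640.6 -23.1] size [ 92.3 151.2] longdir_deg 91.6 zrange [0.002 0.013 0.023]
```

View pics/wrist5.png

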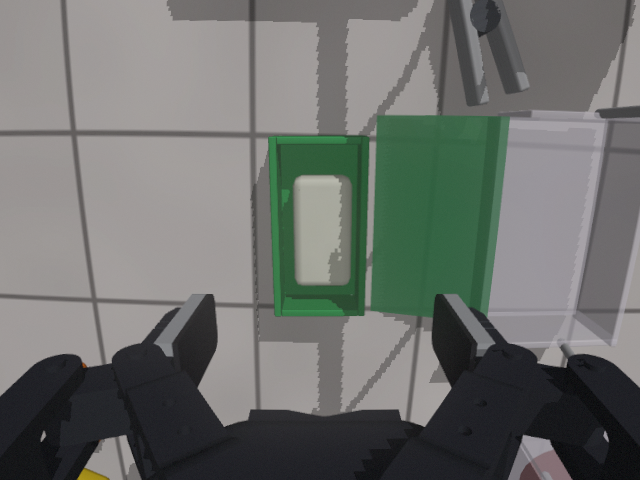

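The dish sits squarely in front of the ramp: dish columns 270–367, ramp columns 375–505, soap in the dish. As the pusher I'll take the yellow bar near (0.330,-0.309), held by one end. First I'll hover over it and refine.

```bash
python3 -m inch '{"offset":[[-0.5,-0.6,0.3],[-0.8,-0.95,0.3],[-0.8,-0.95,0],[-0.8,-0.95,0],[-0.8,-0.95,0],[-0.8,-0.95,0],[-0.8,-0.95,0],[-0.8,-0.95,0],[-0.8,-0.95,0],[-0.8,-0.95,0]],"roll":[-0.35,-0.35,-0.35,-0.35,-0.35,-0.35,-0.35,-0.35,-0.35,-0.35]}' 0.4
python3 -m inch '{"offset":[[-0.8,-0.95,0],[0,0,0],[0,0,0]],"roll":[-0.15,0,0]}'
python3 s.py
python3 - <<'E'
from m import *
f=cams.grab_frame('wrist'); save(f,'wrist6.png'); C=cloud(f)[2]
H=hsv(f);h,s,v=H[...,0].astype(int),H[...,1],H[...,2]
rect(f,(h>20)&(h<32)&(s>150)&(v>90),.022,'yellow')
rect(f,(h<14)&(s>180)&(v>90),.022,'orange')
st=arm.state();a=R.from_quat(st['eef_rot']).as_matrix();print('cam in tool',(a.T@(np.array(f['origin'])-st['eef_pos'])).round(3))
E
```

```text
clock: 18.4
eef_pos: [0.3583, -0.2553, 0.1598]
eef_rot: [0.832, 0.555, 0.0, -0.0]
ft_force: [0.6, -0.3, -0.1]
width: 0.0596
grasp_force: 0.0
clock: 18.7
eef_pos: [0.3393, -0.2782, 0.1598]
eef_rot: [0.837, 0.548, 0.0, -0.0]
ft_force: [0.7, 0.1, -0.3]
width: 0.0597
grasp_force: 0.0
t 18.7 p [ 339.3 -278.2  159.8] close_deg -23.59 F [ 0.7  0.1 -0.3] w 0.0597 g 0.0 q7 0.34 tilt -1.0
yellow px [326. 262.] ctr [ 330.4 -307.9] size [38.2 78.6] longdir_deg 65.5 zrange [0.02  0.024 0.026]
yellow px [504. 337.] ctr [ 439.7 -429.5] size [25.4 73.6] longdir_deg 133.8 zrange [0.009 0.023 0.026]
orange px [279. 109.] ctr [ 344.5 -192.3] size [38.8 73.4] longdir_deg 94.8 zrange [0.022 0.024 0.026]
cam in tool [ 0.066  0.001 -0.143]
```

```bash
python3 -m inch '{"offset":[[0.09,-0.2,-0.6],[0,0,-1],[0,0,-1],[0,0,-1],[0,0,-1],[0,0,-0.8],[0,0,-0.5],[0,0,-0.25],[0,0,-0.1],[0,0,0]],"roll":[-0.13,0,0,0,0,0,0,0,0,0]}' 0.4 100
python3 s.py
python3 -m inch '{"offset":[[0,0,0],[0,0,0],[0,0,0],[0,0,0],[0,0,0.3],[0,0,0.7],[0,0,1],[0,0,1],[0,0,0.8],[0,0,0]],"roll":[0,0,0,0,0,0,0,0,0,0]}' -1 100
python3 s.py
```

```text
clock: 19.75
eef_pos: [0.3431, -0.2826, 0.0039]
eef_rot: [0.84, 0.543, 0.0, 0.0]
ft_force: [0.1, -0.2, 0.0]
width: 0.0598
grasp_force: 0.0
t 19.75 p [ 343.1 -282.6    3.9] close_deg -24.27 F [ 0.1 -0.2  0. ] w 0.0598 g 0.0 q7 0.68 tilt -1.0
clock: 20.75
eef_pos: [0.3444, -0.2836, 0.1011]
eef_rot: [0.84, 0.543, 0.002, 0.002]
ft_force: [0.9, -0.3, -0.6]
width: 0.0376
grasp_force: 100.2
t 20.75 p [ 344.4 -283.6  101.1] close_deg -24.27 F [ 0.9 -0.3 -0.6] w 0.0376 g 100.17278301798797 q7 0.49 tilt -1.0
```

```bash
python3 -m inch '{"offset":[[0.1,0.4,0],[0.24,0.62,0],[0.24,0.62,0],[0.24,0.62,0],[0.24,0.62,0],[0.24,0.62,0],[0.24,0.62,0],[0.24,0.62,0],[0.24,0.62,0],[0.24,0.62,0]],"roll":[0.9,1,1,1,1,1,1,1,1,1]}'
python3 -m inch '{"offset":[[0.24,0.62,0],[0.24,0.62,0],[0.24,0.62,0],[0.24,0.62,0],[0.24,0.62,0],[0.24,0.62,0],[0.24,0.5,0],[0,0,0],[0,0,0]],"roll":[1,1,1,1,1,1,0.95,0,0]}'
python3 s.py
python3 - <<'E'
from m import *
f=cams.grab_frame('top'); save(f,'top7.png'); C=cloud(f)[2]
H=hsv(f);h,s,v=H[...,0].astype(int),H[...,1],H[...,2]
rect(f,(h>20)&(h<32)&(s>150)&(v>90)&(C[...,1]>-.2),.122,'yellow')
rect(f,(h>50)&(h<85)&(s>100)&(C[...,2]>.02)&(C[...,2]<.042)&(C[...,0]<.6),.034,'dish')
f=cams.grab_frame('scene'); save(f,'scene7.png')
E
```

```text
clock: 21.75
eef_pos: [0.3986, -0.1321, 0.098]
eef_rot: [0.39, 0.921, -0.0, -0.001]
ft_force: [0.1, -0.4, -0.8]
width: 0.0378
grasp_force: 100.4
clock: 22.65
eef_pos: [0.4403, -0.0279, 0.0981]
eef_rot: [-0.013, 1.0, -0.0, -0.001]
ft_force: [0.5, -0.1, -0.2]
width: 0.0378
grasp_force: 100.3
t 22.65 p [440.3 -27.9  98.1] close_deg 91.44 F [ 0.5 -0.1 -0.2] w 0.0378 g 100.34539827222034 q7 1.67 tilt -1.0
dish px [303. 228.] ctr [556.5 -27.1] size [ 62.8 121.4] longdir_deg 88.1 zrange [0.024 0.034 0.038]
```

View pics/scene7.png

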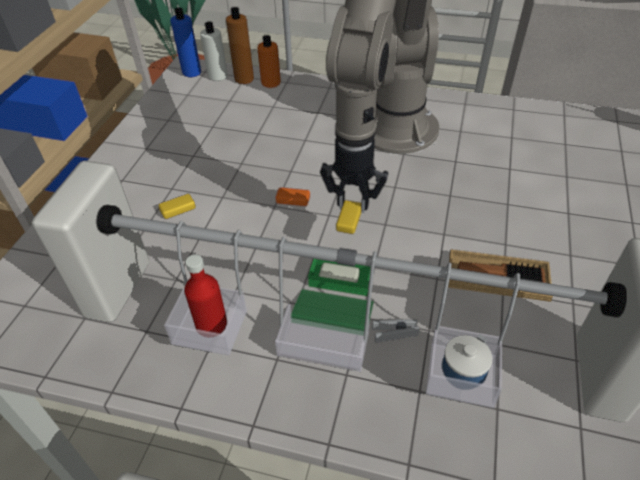

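The scene view shows the bar held level at (348,217), pointing at the ramp. The dish is at (338,272), and the wrist is about as wide as the gripper body. I'll measure the bar's front end.

Run:
```python
from m import *
f=cams.grab_frame('scene'); C=cloud(f)[2]
H=hsv(f);h,s,v=H[...,0].astype(int),H[...,1],H[...,2]
m=(h>18)&(h<34)&(s>130)&(v>80)&(abs(C[...,1]+.03)<.06)&(C[...,2]>.06)
p=C[m];print(len(p),np.percentile(p,[1,50,99],axis=0).round(4))
q=p[p[:,2]>np.percentile(p[:,2],60)];print(np.percentile(q,[1,50,99],axis=0).round(4))
m=(abs(C[...,2]-.215)<.015)&(abs(C[...,1]+.02)<.15)&(C[...,0]>.6)
b=C[m]
for y in np.arange(-.12,.1,.02):
    k=b[abs(b[:,1]-y)<.01]
    if len(k)>5: print(round(y,2),k[:,2].max().round(3),end=' ')
```

```text
580 [[ 0.4411 -0.0431  0.0984]
 [ 0.4848 -0.0244  0.1159]
 [ 0.514  -0.0074  0.1199]]
[[ 0.4434 -0.043   0.1165]
 [ 0.4765 -0.0257  0.1177]
 [ 0.5108 -0.0088  0.1201]]
-0.12 0.224 -0.1 0.23 -0.08 0.223 -0.06 0.223 -0.04 0.223 -0.02 0.223 0.0 0.226 0.02 0.228 0.04 0.222 0.06 0.229 0.08 0.221
```

```bash
python3 -m inch '{"offset":[[0,0,-0.6],[0,0,-0.8],[0,0,-0.8],[0,0,-0.7],[0,0,-0.4],[0,0,-0.2],[0,0,0]],"roll":[0,0,0,0,0,0,0]}'
python3 -m inch '{"offset":[[0.2,0.005,0],[0.2,0.005,0],[0.3,0.01,0],[0.4,0.012,0],[0.4,0.012,0],[0.4,0.012,0],[0.4,0.012,0],[0.4,0.012,0],[0.3,0.01,0],[0.2,0.005,0]],"roll":[0,0,0,0,0,0,0,0,0,0]}'
python3 s.py
cat > d.py <<'E'
from m import *
f=cams.grab_frame('scene'); C=cloud(f)[2]
H=hsv(f);h,s,v=H[...,0].astype(int),H[...,1],H[...,2]
# dish walls: bright green above ramp surface
x0,y0,c=.674,-.023,np.radians(1.7)
X=(C[...,0]-x0)*np.cos(c)+(C[...,1]-y0)*np.sin(c); Y=-(C[...,0]-x0)*np.sin(c)+(C[...,1]-y0)*np.cos(c); Z=C[...,2]
ramp=np.clip((X+.08)*.275,0,.022)
m=(h>45)&(h<88)&(s>90)&(Z>ramp+.010)&(Z<.11)&(abs(Y)<.1)&(X>-.25)
p=np.stack([X,Y,Z],-1)[m]; print('dish basket-frame mm',len(p)); print((np.percentile(p,[1,50,99],axis=0)*1000).round(0))
r=cv2.minAreaRect((p[:,:2]*1000).astype(np.float32)); print(np.round(r[0],1),np.round(r[1],1),round(r[2],1))
u=(s<75)&(v>110)&(Z>ramp+.012)&(Z<.1)&(abs(Y)<.05)&(abs(X-r[0][0]/1000)<.025)
print('soap',u.sum(),(np.median(np.stack([X,Y,Z],-1)[u],0)*1000).round(0))
E
python3 d.py
```

```text
clock: 23.5
eef_pos: [0.4408, -0.0278, 0.0109]
eef_rot: [-0.013, 1.0, -0.0, -0.0]
ft_force: [0.1, 0.1, -0.7]
width: 0.0377
grasp_force: 100.3
clock: 24.5
eef_pos: [0.5214, -0.025, 0.0109]
eef_rot: [-0.014, 1.0, 0.0, -0.001]
ft_force: [-5.1, -0.5, 0.8]
width: 0.0374
grasp_force: 100.5
t 24.5 p [521.4 -25.   10.9] close_deg 91.57 F [-5.1 -0.5  0.8] w 0.0374 g 100.53771314829646 q7 1.78 tilt -1.0
dish basket-frame mm 1270
[[-80. -59.  15.]
 [-22.   4.  35.]
 [-12.  65.  52.]]
[-46.6   2.1] [125.4  70.2] 87.6
soap 438 [-45.   0.  39.]
```

```bash
python3 -m inch '{"offset":[[0.2,0.005,0.05],[0.3,0.01,0.09],[0.4,0.012,0.11],[0.4,0.012,0.11],[0.4,0.012,0.11],[0.4,0.012,0.11],[0.3,0.01,0.09],[0,0,0]],"roll":[0,0,0,0,0,0,0,0]}'
python3 s.py
python3 d.py
```

```text
clock: 25.35
eef_pos: [0.5842, -0.0231, 0.0288]
eef_rot: [-0.014, 1.0, -0.0, 0.002]
ft_force: [-0.3, -0.6, -0.6]
width: 0.0378
grasp_force: 100.1
t 25.35 p [584.2 -23.1  28.8] close_deg 91.59 F [-0.3 -0.6 -0.6] w 0.0378 g 100.13157220590074 q7 1.77 tilt -1.0
dish basket-frame mm 1054
[[-13. -60.  30.]
 [ -2.  -1.  45.]
 [ 55.  65.  62.]]
[-11.3   2.5] [126.1 133.8] 88.3
soap 136 [10. -5. 49.]
```

```bash
python3 -m inch '{"offset":[[0.1,0.003,0.06],[0.15,0.004,0.05],[0.15,0.004,0],[0.15,0.004,0],[0.15,0.004,0],[0.15,0.004,0],[0.05,0,0],[0,0,0]],"roll":[0,0,0,0,0,0,0,0]}'
python3 s.py
python3 d.py
python3 - <<'E'
from h import *
f=cams.grab_frame('scene'); cv2.imwrite('pics/scene8.png',cv2.resize(f['img'][180:400,220:480,::-1],None,fx=2.5,fy=2.5))
E
```

```text
clock: 26.2
eef_pos: [0.6041, -0.0227, 0.0307]
eef_rot: [-0.014, 1.0, 0.0, 0.0]
ft_force: [0.7, -0.2, -1.7]
width: 0.038
grasp_force: 100.2
t 26.2 p [604.1 -22.7  30.7] close_deg 91.57 F [ 0.7 -0.2 -1.7] w 0.038 g 100.22058702626964 q7 1.77 tilt -1.0
dish basket-frame mm 1002
[[  4. -60.  33.]
 [ 16.  -2.  45.]
 [ 73.  64.  58.]]
[4.9 2. ] [138.4 126.1] 0.0
soap 112 [27. -6. 46.]
```

View pics/scene8.png

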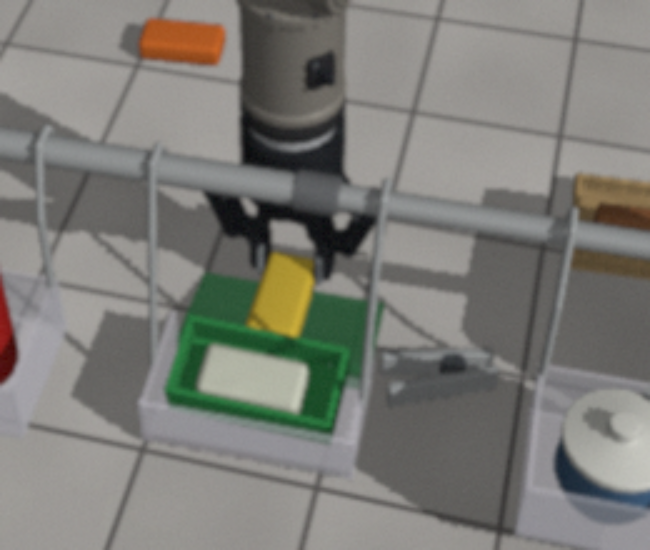

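The crop shows the dish (255,375) tipped over the lip with the soap in it. The bar (283,295) is behind it, and the hand is clear of the rod. About 10 mm more.

```bash
python3 -m inch '{"offset":[[0.1,0.003,0],[0.1,0.003,0],[0.1,0.003,0],[0.1,0.003,0],[0,0,0],[0,0,0]],"roll":[0,0,0,0,0,0]}'
python3 s.py
python3 d.py
```

```text
clock: 26.9
eef_pos: [0.6141, -0.0223, 0.0307]
eef_rot: [-0.014, 1.0, 0.0, 0.0]
ft_force: [-0.3, 0.4, -0.7]
width: 0.0377
grasp_force: 100.9
t 26.9 p [614.1 -22.3  30.7] close_deg 91.57 F [-0.3  0.4 -0.7] w 0.0377 g 100.93532878407132 q7 1.77 tilt -1.0
dish basket-frame mm 713
[[ 11. -60.  33.]
 [ 20.  -1.  43.]
 [ 77.  64.  48.]]
[7.6 1.8] [127.1 141. ] 89.5
soap 43 [30. -8. 38.]
```

```bash
cat >> d.py <<'E'
for a,b in((-5,4),(4,12),(12,20),(20,60),(60,72),(72,90)):
    k=p[(p[:,0]*1000>a)&(p[:,0]*1000<b)]
    if len(k): print((a,b),len(k),'zmax',(np.percentile(k[:,2],95)*1000).round(1),'x at high',(np.percentile(k[k[:,2]>.042][:,0],[2,98])*1000).round(1) if (k[:,2]>.042).sum()>3 else '')
cv2.imwrite('pics/'+str(round(arm.state()['clock'],2))+'.png',cv2.resize(f['img'][220:380,240:420,::-1],None,fx=3.5,fy=3.5))
E
python3 d.py; ls pics
```

```text
dish basket-frame mm 719
[[ 11. -60.  32.]
 [ 20.  -1.  43.]
 [ 77.  64.  48.]]
[12.9  2.2] [126.  129.7] 89.0
soap 141 [34. -4. 39.]
(4, 12) 10 zmax 43.7 x at high [10.2 11.9]
(12, 20) 352 zmax 45.9 x at high [12.4 19.7]
(20, 60) 146 zmax 46.6 x at high [20.3 58.7]
(60, 72) 48 zmax 46.1 x at high [61.1 71.8]
(72, 90) 160 zmax 47.2 x at high [72.3 77.7]
27.0.png
scene0.png
scene7.png
scene8.png
top0.png
top2.png
top7.png
w1.png
wrist2.png
wrist3.png
wrist4.png
wrist5.png
wrist6.png
```

The dish is flat: rim at 46 mm front and back, x 13–78 mm, so its centre is at about 45 mm. I'll back off and return the bar to where it was.

```bash
python3 -m inch '{"offset":[[-0.3,-0.01,0],[-0.7,-0.02,0],[-1,-0.03,0],[-1,-0.03,0.3],[-1,-0.03,0.7],[-1,-0.03,1],[-1,-0.03,0.8],[-0.9,-0.02,0],[-0.3,-0.2,0],[-0.24,-0.6,0]],"roll":[0,0,0,0,0,0,0,0,-0.8,-1]}'
python3 -m inch '{"offset":[[-0.24,-0.62,0],[-0.24,-0.62,0],[-0.24,-0.62,0],[-0.24,-0.62,0],[-0.24,-0.62,0],[-0.24,-0.62,0],[-0.24,-0.62,0],[-0.24,-0.62,0],[-0.24,-0.62,0],[-0.24,-0.62,0]],"roll":[-1,-1,-1,-1,-1,-1,-1,-1,-1,-1]}'
python3 -m inch '{"offset":[[-0.24,-0.62,0],[-0.24,-0.62,0],[-0.24,-0.62,0],[-0.24,-0.62,0],[-0.24,-0.62,0],[0,0,0],[0,0,0]],"roll":[-1,-1,-1,-1,-1,0,0]}'
python3 s.py; python3 d.py
```

```text
clock: 28.0
eef_pos: [0.4265, -0.0463, 0.1009]
eef_rot: [0.095, 0.995, 0.001, 0.0]
ft_force: [0.2, -0.5, -1.3]
width: 0.038
grasp_force: 100.5
clock: 29.0
eef_pos: [0.367, -0.2028, 0.1007]
eef_rot: [0.642, 0.767, 0.001, 0.0]
ft_force: [0.1, -0.5, -0.6]
width: 0.0377
grasp_force: 100.5
clock: 29.7
eef_pos: [0.3374, -0.2794, 0.1005]
eef_rot: [0.838, 0.546, 0.0, -0.0]
ft_force: [0.2, 0.2, -0.2]
width: 0.0375
grasp_force: 100.6
t 29.7 p [ 337.4 -279.4  100.5] close_deg -23.85 F [ 0.2  0.2 -0.2] w 0.0375 g 100.55199890084623 q7 0.48 tilt -1.0
dish basket-frame mm 712
[[ 12. -60.  32.]
 [ 20.  -0.  43.]
 [ 78.  64.  48.]]
[45.7  1.4] [125.9  68.2] 88.6
soap 734 [50. -1. 39.]
(4, 12) 7 zmax 44.5 x at high [10.4 12. ]
(12, 20) 348 zmax 46.5 x at high [12.5 19.9]
(20, 60) 147 zmax 47.0 x at high [20.3 58.5]
(60, 72) 48 zmax 46.6 x at high [60.5 71.5]
(72, 90) 162 zmax 47.3 x at high [72.4 78.6]
```

```bash
ls -t pics | head -1; cp pics/$(ls -t pics|head -1) pics/last.png
```

```text
29.75.png
```

View pics/last.png

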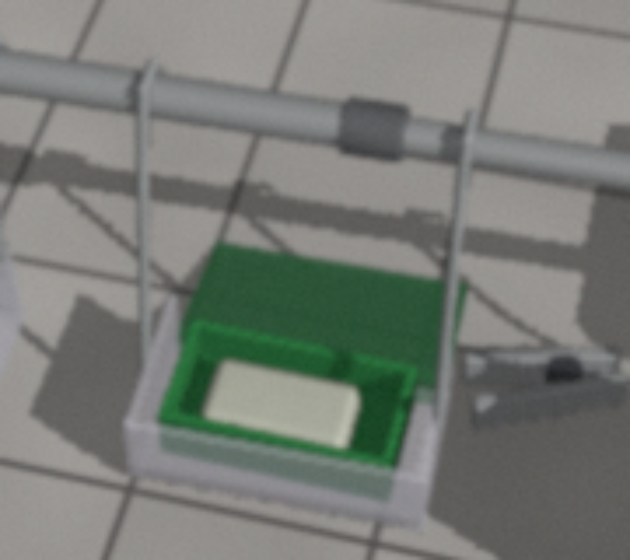

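The dish (290,395) lies flat behind the lip with the soap in it, and its centre is at 45.7 mm. Now I'll set the bar down and retreat.

```bash
python3 -m inch '{"offset":[[0.23,-0.13,-0.6],[0,0,-0.9],[0,0,-0.9],[0,0,-0.7],[0,0,-0.4],[0,0,-0.2],[0,0,-0.1],[0,0,-0.03],[0,0,0]],"roll":[0,0,0,0,0,0,0,0,0]}'
python3 -m inch '{"offset":[[0,0,0],[0,0,0],[0,0,0],[0,0,0.3],[0,0,0.7],[0,0,1],[0,0,1],[0,0,1],[0,0,1],[0,0,0]],"roll":[0,0,0,0,0,0,0,0,0,0]}' 0.4
python3 -m inch '{"offset":[[0,0,0],[0,0,0],[0,0,0]],"roll":[0,0,0]}'
python3 s.py
python3 - <<'E'
from h import *
f=cams.grab_frame('top'); save(f,'top9.png')
E
```

```text
clock: 30.65
eef_pos: [0.3438, -0.2833, 0.0053]
eef_rot: [0.838, 0.545, 0.0, 0.001]
ft_force: [0.4, -0.9, -1.5]
width: 0.0377
grasp_force: 100.6
clock: 31.65
eef_pos: [0.3453, -0.2847, 0.1328]
eef_rot: [0.838, 0.545, 0.002, 0.003]
ft_force: [0.3, 0.5, 0.3]
width: 0.0597
grasp_force: 0.0
clock: 31.95
eef_pos: [0.3426, -0.2827, 0.129]
eef_rot: [0.838, 0.545, -0.001, -0.001]
ft_force: [-0.6, 0.2, -0.7]
width: 0.0599
grasp_force: 0.0
t 31.95 p [ 342.6 -282.7  129. ] close_deg -23.96 F [-0.6  0.2 -0.7] w 0.0599 g 0.0 q7 0.43 tilt -1.0
```

View pics/top9.png

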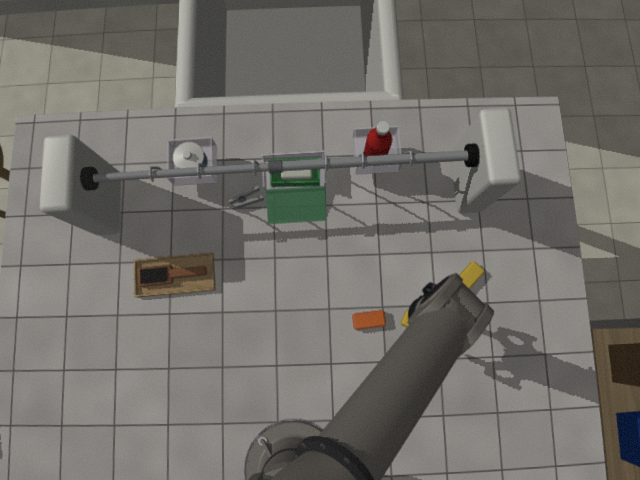

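The top view shows the brush in the tray (173,274) and the dish with soap in the bay (296,173). The bottle, pot and clip haven't moved, and the robot is touching nothing.

```bash
python3 -c "
from workcell import workorder; print(workorder.hand_in())"
```

```text
the job is handed in; nothing more can be done
None
```

The job is handed in at about 32 s of the 72 s allowed: the brush lies flat in the tray, and the dish, with its soap, lies flat behind the lip (centre 45.7 mm from the basket's origin). The hand could not tilt, so I pushed the dish with a yellow bar and then put the bar back in its place.

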